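# Close the bench oil unit and hold its hatch cover down

### The job

The bench oil unit has just been topped up: first turn the filler cap inside its hatch clockwise until it is fully home. Then fit the loose cover plate: tuck its plain far edge under the hinged drip flap without lifting the flap, right back to the stop, and press the cover flat onto the rim so that the sprung interlock plunger is pushed in. Finish while still holding the cover pressed down flat, ready for a colleague to drive its screws, and leave the screwdriver, tape roll, bowl and oil bottle where they are.

Things in the scene. Friction and masses are not known exactly. Their poses are not given: they have to be found in the camera images.
- hatch (a point): Middle of the fitted cover's place, at the height of the fixed oil unit's rim (flat deck, 100 mm above the bench). x points away from the robot to the flap, y left, z up. Grey steel case; from here it runs x -115 to +145, y -100 to +100 mm, its opening x -65 to +65, y -68 to +68 mm. The flap hides all beyond x = +47.
- back_stop (a point): Middle of the face of a 6.5 mm high stop bar under the flap, at rim height, 83 mm in +x of the hatch point; same axes. The cover's tuck edge comes to here. Two rails 6.5 mm high stand on the deck at y = +-86 to +-97 mm, from x = -103 mm back: the 160 mm wide cover goes between them, 6 mm to spare each side.
- flap (a joint): Angle (rad) of the drip flap, a bright steel sheet 186 mm wide, hinged along the unit's far side and lapped over the hatch's far edge: 0 = lying closed by its own weight, grows as its near edge is lifted. Very light to lift.
- flap_edge (a point): Middle of the flap's near edge, on its underside, 58 mm in +x of the hatch point. Closed, this underside is 7 mm above the rim: the 3 mm cover slides in below it with 4 mm to spare. From here a lip turns up towards the robot as a lead-in, to 47 mm in +x of the hatch point, 13 mm above the rim.
- cap (a joint): Turn of the captive filler cap (rad): grows as it is turned clockwise seen from above; 1.6 = fully home at its stop; starts at 0.2 to 0.6. It sinks 5 mm per rad and stays where left (0.06 N m of friction). Until home its bar stands above the rim and keeps the cover from lying flat; home, the bar's top is 3 mm below the rim.
- cap_bar (a point): On the cap's axis, 7 mm below the top of its upright black finger bar (46 long x 12 wide x 25 mm high) on a round grey cap 56 mm across, whose top is 18 mm below this point. x runs along the bar, z up. The axis is 8 mm in -x of the hatch point.
- interlock (a joint): Interlock plunger (m), a sprung steel pin 8 mm across standing 6 mm out of the front ledge, 72 mm in -x of the hatch point: 0 = out, 0.006 = pushed in level with the rim. Takes 2.5 N to start and 5.5 N to push level; springs out when let go.
- cover_handle (a point): Middle of the handle bar (12 mm thick in x, 74 long in y, 14 high, 18 mm of air below) of the cover, a loose bright metal plate 160 x 160 x 3 mm, 0.25 kg, on the bench right of the unit. The bar is 28 mm above the plate's underside, 20 mm in -x of its middle. x points to the plain tuck edge, away from the two screw holes; z up.
- tuck_edge (a point): Middle of the cover's tuck edge, on its underside, 100 mm in +x of the handle's middle and 28 mm below it. Same axes.
- screwdriver: Bystander: orange-handled screwdriver lying left of the unit, 180 mm long.
- tape_roll: Bystander: roll of tape lying flat, 87 mm across.
- magnet_bowl: Bystander: steel bowl of small parts, 99 mm across.
- oil_bottle: Bystander: dark oil bottle standing left of and beyond the unit, 202 mm tall.

How it is judged:
On the way, in this order (a step that is already met when the one before it is completed fails the run):
1. the filler cap is turned home (value of joint cap above 1.5 rad), for 0.2 s.
2. the cover's edge is tucked under the flap, at least 10 mm in, with the flap down (x of tuck_edge in the frame of back_stop between -0.015 and 0.004 m and y of tuck_edge in the frame of back_stop between -0.015 and 0.015 m and z of tuck_edge in the frame of back_stop between -0.003 and 0.005 m and value of joint flap below 0.06 rad), for 0.2 s.
At the end, for the whole second after the job is handed in: Cap home (over 1.5 rad); cover's edge under the flap within 7 mm of the stop, 12 mm of the middle, square to 5 degrees; cover flat on the rim (tilt under 0.02 rad), interlock in by 4.5 mm or more; flap down (under 0.04 rad); fingers still pressing or gripping the cover with over 3 N (value of joint cap above 1.5 rad and x of tuck_edge in the frame of back_stop between -0.007 and 0.004 m and y of tuck_edge in the frame of back_stop between -0.012 and 0.012 m and z of tuck_edge in the frame of back_stop below 0.003 m and angle between the z axis of cover_handle and the z axis of hatch, either way round below 0.02 rad and angle between the x axis of cover_handle and the x axis of hatch, either way round below 0.09 rad and value of joint interlock above 0.0045 m and value of joint flap below 0.04 rad and contact force between the fingers and cover above 3 N); the arm keeps its last pose, push and grip.
It fails at once if the flap is lifted (its near edge by more than about 8 mm) (value of joint flap above 0.1 rad).
It fails at once if a bystander is moved by more than 30 mm (distance of any of screwdriver, tape_roll, magnet_bowl, oil_bottle from where it was at the start of the episode above 0.03 m).
It also fails if it takes over 54 s, if anything falls off the work surface, if the arm or the gripper's body presses on something with over 40 N, if the wrist force passes 120 N, or if a joint passes its speed limit or range.

### The arm

A 7-joint arm with a two-finger parallel gripper is mounted at the origin on a cart in front of the work surface, level with it; the furniture and walls round the work are solid. World frame = base frame: x ahead of the robot, y to its left, z up, the work surface at z = 0. Lengths are in m, angles in rad, forces in N, time in s.
With the tool pointing down it reaches from about 0.425 to 0.95 m from the base axis. Payload 4.7 kg.
Tool frame: the origin (TCP) lies between the finger pads; the fingertips stand ahead of it and the grasp point (between the pads) lies 6 mm ahead of it (manip.tip_reach is the z of the fingertips in the tool frame, in m); z points along the fingers, y is the line along which they close (so a half turn about z gives the same grasp; the last joint's range is limited). The gripper opens to 87 mm and grips with 3 to 60 N. Pads are 19 mm wide; open, the fingers measure 117 mm over their backs; the gripper's body (75 mm by 190 mm) begins 51 mm behind the grasp point.
Start: joints at [-1.363, 0.469, -0.049, 1.532, 0.024, 1.141, -0.082], TCP at [0.158, 0.656, 0.248] pointing down, gripper open.
Joint ranges: [-2.59, 2.59], [-0.33, 1.99], [-1.39, 1.29], [0.1, 2.45], [-1.04, 4.18], [0.21, 1.99], [-2.66, 2.66]. Speed limits (rad/s): [2.57, 2.57, 3.14, 3.14, 3.14, 3.14, 3.14].

### API

Orientations are given as a unit quaternion [x, y, z, w].
In Python, from bench import sensors, vision, manip gives the robot as it stands.
- The arm moves only by the tool step_arm, never from a script. Its argument "moves" is a list of rows, each a list of 6 numbers: the shift along the world's x, y, z in mm, then the turn, a rotation vector about the world's x, y, z in rad. In form: [[x, y, z, ax, ay, az], ...]. A call has 1 to 20 rows; each row shifts and turns the commanded pose from where the row before left it; what a row does not reach is not made up. A row lasts 1/12 s, in which the tool goes at most 41.7 mm and 7.16 degrees, less where a joint would pass 70% of its speed; a pose out of reach is approached as far as the arm can. A call with a gripper value outside its range is refused whole. "jaw" is the finger opening in mm, from 0 to 87, set as the call begins (left out, the last holds). The fingers move at their own pace and stop on an object; "newtons" is the grip in N (left out, the last holds). Time passes only in rows, so rows that do not move let the fingers close. It gives the time, the measured TCP pose, the force, the opening and the grip force at its end, in the units of the state.
- sensors.get_state(): the state, without advancing time (a new reading comes with each control period).
- vision.capture(name): name is "scene" or "top"; returns a dict with "image" (480x640x3 uint8, red, green, blue), "mtx" (3x3 intrinsics, pixels), "k1" (the pictures are not rectified: a ray, as slopes to the right and down, at radius r is drawn at 1 + k1 r^2 times it, then the intrinsics apply), "xyz" and "orientation" of the camera in the world. Camera axes: x right, y up, looking along -z (the intrinsics and any distortion apply to the point x, -y, -z); pixel columns grow to the right and rows downward; lengths in m; the calibration is good to about 2 mm. A picture is of the moment at which its call begins. There is no depth.
- manip.finish_job(): hands the job in; it is judged then, once.
The state is a dict: "time_s": time; "qpos": joint angles; "dq": joint speeds; "tau": joint torques, N m; "position": TCP position; "eef_rot": TCP orientation; "wrist_force": force on the tool from outside, world axes, zero at the start; "moment": the same for the moment, N m; "opening": finger opening in m; "grip_force": force on a finger pad.
Only numpy, scipy, OpenCV 4.12 (cv2) and the standard library are available. Lean on these libraries where they do the work, as an engineer would, in place of code of your own. Each camera call takes 0.05 s, during which the arm holds its last target. There are 200 camera calls.

## Working session

There is one attempt and no reset: what is moved stays moved. The work goes in short steps, Python scripts to look and compute and a tool call to move; the robot and the scene stay as the last step left them, time stands still between calls to the robot, and variables do not carry over. Pictures are saved under pics/ and viewed, at most 10 in all, crops included, and the job is handed in when it is done.

Besides the shell and the picture viewer there is one more tool, called after "Call:" as name([rows], argument=value, ...), one row to a line, values as JSON. step_arm: Moves the arm, as the interface text tells. Its arguments: {"type":"object","properties":{"moves":{"type":"array","items":{"type":"array","items":{"type":"number"}}},"jaw":{"type":"number"},"newtons":{"type":"number"}},"required":["moves"]}

```bash
ls; mkdir -p pics
cat > h.py <<'E'
import numpy as np, cv2
from scipy.spatial.transform import Rotation as R
from bench import sensors, vision, manip
def cap(n,f=None):
    c=vision.capture(n)
    if f: cv2.imwrite('pics/'+f,c['image'][:,:,::-1])
    return c
def rays(c,uv):
    uv=np.atleast_2d(np.array(uv,float)); K=np.array(c['mtx'])
    d=(uv-[K[0,2],K[1,2]])/[K[0,0],K[1,1]]; p=d.copy()
    for _ in range(30): p=d/(1+c['k1']*(p**2).sum(1,keepdims=True))
    v=np.c_[p[:,0],-p[:,1],-np.ones(len(p))]
    return np.array(c['xyz']),R.from_quat(c['orientation']).apply(v)
def onz(c,uv,z):
    o,d=rays(c,uv); return o+d*((z-o[2])/d[:,2])[:,None]
def proj(c,P):
    P=np.atleast_2d(P)-np.array(c['xyz']); q=R.from_quat(c['orientation']).inv().apply(P)
    p=np.c_[q[:,0],-q[:,1]]/-q[:,2:]; p=p*(1+c['k1']*(p**2).sum(1,keepdims=True)); K=np.array(c['mtx'])
    return p*[K[0,0],K[1,1]]+[K[0,2],K[1,2]]
E
python3 - <<'E'
from h import *
for n in('top','scene'):
    c=cap(n,n+'0.png'); print(n,c['xyz'],c['orientation'],c['mtx'],c['k1'])
print(sensors.get_state(),manip.tip_reach)
E
```

```text
pics
top [0.43958491 0.06932313 1.40359469] [-0.06023664  0.0460558   0.71406407 -0.69596186] [[564.19060862   0.         324.14227349]
 [  0.         564.19060862 242.81503838]
 [  0.           0.           1.        ]] -0.03186121553760891
scene [-0.12230239 -0.75009092  0.78941844] [ 0.44902025 -0.17178463 -0.30502052  0.82209083] [[562.34584935   0.         318.32022323]
 [  0.         562.34584935 254.22949891]
 [  0.           0.           1.        ]] -0.14539403192615225
{'time_s': 0.1, 'qpos': array([-1.36289517,  0.46934807, -0.0485707 ,  1.53353546,  0.02410903,
        1.14101446, -0.0822628 ]), 'dq': array([ 0.00155003, -0.00082699,  0.00068214, -0.00422522, -0.0008539 ,
       -0.00122034,  0.00084651]), 'tau': array([ 9.25411550e-04, -5.09171033e+01, -8.10319860e-02, -2.36830705e+01,
       -6.14337204e-02,  3.44354252e-02,  5.21313893e-05]), 'position': array([0.15823957, 0.65569482, 0.24662936]), 'eef_rot': array([ 1.18100513e-01,  9.93001274e-01, -8.57515638e-04, -6.25507200e-05]), 'wrist_force': array([-1.12098797,  0.23384202,  0.07984119]), 'moment': array([ 0.00803665, -0.0077257 , -0.00334068]), 'grip_force': 0.0, 'opening': 0.08708342454330939} 0.025
```

View pics/top0.png

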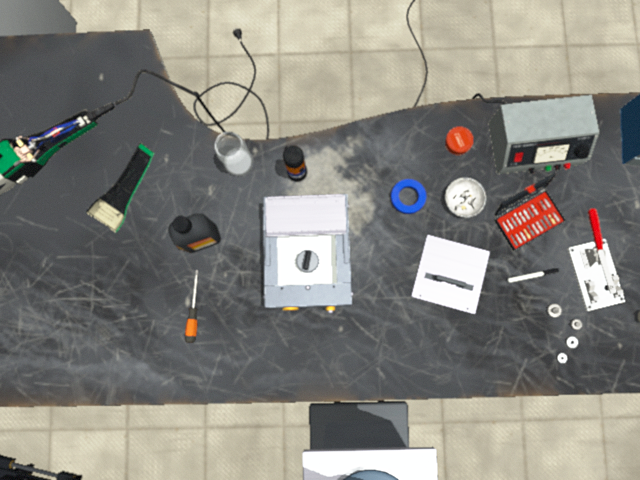

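View pics/scene0.png

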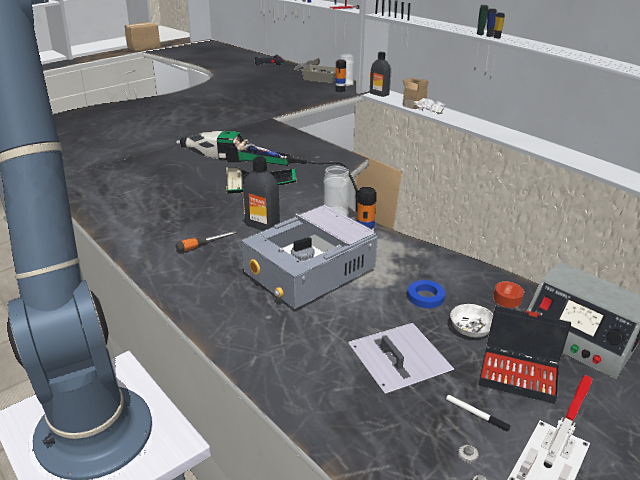

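Run:
```python
from h import *
for n in('top','scene'):
    im=cv2.imread(f'pics/{n}0.png'); hsv=cv2.cvtColor(im,cv2.COLOR_BGR2HSV); g=hsv[...,2]
    c=cap(n)
    # cover plate: bright, unsaturated
    m=((g>190)&(hsv[...,1]<40)).astype(np.uint8)
    cs,_=cv2.findContours(m,cv2.RETR_EXTERNAL,cv2.CHAIN_APPROX_NONE)
    for k in cs:
        a=cv2.contourArea(k); x,y,w,h=cv2.boundingRect(k)
        if a>300: 
            ap=cv2.approxPolyDP(k,5,True).reshape(-1,2); print(n,a,(x,y,w,h),ap.tolist()[:8])
            print(onz(c,ap[:8],.003).round(3)[:,:2].tolist(), onz(c,ap[:8],.1).round(3)[:,:2].tolist())
    dk=((g<75)).astype(np.uint8)
    for (x0,y0,x1,y1),z in (((285,235,330,275),.104),((420,255,480,300),.035)) if n=='top' else (((280,230,330,265),.104),((360,325,425,385),.03)):
        d=dk[y0:y1,x0:x1]; nn,l,s,ce=cv2.connectedComponentsWithStats(d)
        for i in range(1,nn):
            if s[i,4]>40:
                ys,xs=np.where(l==i); r=cv2.minAreaRect(np.c_[xs+x0,ys+y0].astype(np.float32)); b=cv2.boxPoints(r)
                P=onz(c,b,z); print('dark',n,s[i].tolist(),(ce[i]+[x0,y0]).round(1),r,onz(c,ce[i]+[x0,y0],z).round(3),P[:,:2].round(3).tolist())
im=cv2.imread('pics/top0.png'); cv2.imwrite('pics/c1.png',cv2.resize(im[185:320,250:365],None,fx=4.4,fy=4.4,interpolation=cv2.INTER_CUBIC))
```

```text
top 1046.5 (0, 432, 49, 34) [[0, 433], [1, 453], [15, 444], [24, 463], [35, 456], [45, 465], [47, 432]]
[[0.202, 0.901], [0.155, 0.896], [0.176, 0.862], [0.131, 0.838], [0.147, 0.811], [0.126, 0.785], [0.204, 0.783]] [[0.219, 0.844], [0.175, 0.839], [0.194, 0.807], [0.152, 0.784], [0.168, 0.759], [0.148, 0.735], [0.22, 0.733]]
top 3233.0 (51, 430, 75, 50) [[53, 431], [52, 471], [123, 479], [124, 430]]
[[0.206, 0.768], [0.112, 0.767], [0.092, 0.592], [0.206, 0.592]] [[0.222, 0.72], [0.135, 0.719], [0.116, 0.556], [0.222, 0.555]]
top 1553.5 (206, 428, 46, 52) [[207, 429], [207, 478], [242, 479], [230, 455], [244, 454], [234, 449], [240, 438], [248, 452]]
[[0.206, 0.389], [0.092, 0.388], [0.089, 0.304], [0.144, 0.333], [0.146, 0.299], [0.158, 0.323], [0.183, 0.309], [0.151, 0.29]] [[0.222, 0.366], [0.116, 0.366], [0.113, 0.288], [0.165, 0.315], [0.166, 0.283], [0.178, 0.306], [0.201, 0.292], [0.171, 0.274]]
top 3552.0 (128, 428, 77, 52) [[204, 430], [129, 431], [129, 478], [202, 479]]
[[0.203, 0.396], [0.204, 0.579], [0.094, 0.577], [0.09, 0.4]] [[0.22, 0.373], [0.22, 0.544], [0.118, 0.
[... 13530 characters left out ...]
 [3.539, 0.442], [3.839, 0.556], [3.859, 1.659], [3.591, 1.549], [3.845, 1.798], [3.582, 1.675], [3.842, 1.892]] [[3.097, 2.394], [3.087, 0.295], [3.35, 0.395], [3.368, 1.362], [3.133, 1.265], [3.356, 1.484], [3.125, 1.376], [3.353, 1.566]]
dark scene [13, 7, 19, 14, 177] [301.9 243.7] ((302.0566101074219, 243.69813537597656), (9.889958381652832, 19.779918670654297), 74.05460357666016) [[0.587 0.117 0.104]] [[0.574, 0.14], [0.624, 0.13], [0.601, 0.093], [0.553, 0.103]]
dark scene [20, 13, 24, 31, 160] [390.2 352.4] ((390.7500305175781, 353.7500305175781), (34.64822769165039, 11.31370735168457), 45.0) [[ 0.535 -0.221  0.03 ]] [[0.526, -0.186], [0.556, -0.18], [0.539, -0.262], [0.511, -0.267]]
```

View pics/c1.png

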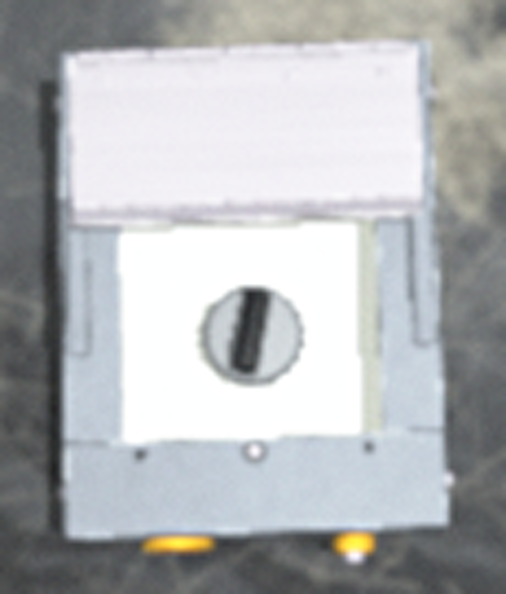

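Run:
```python
from h import *
c=cap('top'); s=cap('scene')
f=lambda *p:[(250+(u+.5)/4.4-.5,185+(v+.5)/4.4-.5) for u,v in p]
def sh(n,P,z):
    Q=onz(c,f(*P),z); d=Q[0]-Q[-1]; print(n,Q[:,:2].round(4).tolist(),'dist',np.linalg.norm(d).round(4),'yaw(y-axis)',round(float(np.arctan2(-d[0],d[1])),3))
sh('front',[(66,538),(447,524)],.1)
sh('holes',[(139,455),(368,447)],.1)
sh('openfront',[(122,443),(380,433)],.1)
sh('lip',[(70,222),(425,213)],.113)
sh('flapfar',[(62,52),(428,40)],.107)
sh('plunger',[(255,451)],.106)
sh('cap disc',[(251,336)],.078)
sh('bar top',[(249,331)],.104)
im=cv2.imread('pics/scene0.png'); t=cv2.imread('pics/top0.png')
# handle blob
g=cv2.cvtColor(t,cv2.COLOR_BGR2GRAY); print(g[272:292,425:475].min())
m=(g[260:298,420:482]<130).astype(np.uint8); ys,xs=np.where(m); r=cv2.minAreaRect(np.c_[xs+420,ys+260].astype(np.float32)); b=cv2.boxPoints(r)
print(len(xs),onz(c,[r[0]],.033),onz(c,b,.033)[:,:2].round(3).tolist())
cv2.imwrite('pics/c2.png',np.hstack([cv2.resize(im[195:310,235:385],None,fx=3.5,fy=3.5,interpolation=cv2.INTER_CUBIC)]))
```

```text
front [[0.492, 0.2339], [0.4944, 0.0344]] dist 0.1996 yaw(y-axis) 0.012
holes [[0.5345, 0.195], [0.5356, 0.0746]] dist 0.1205 yaw(y-axis) 0.009
openfront [[0.5411, 0.2039], [0.5428, 0.0681]] dist 0.1359 yaw(y-axis) 0.013
lip [[0.6575, 0.2288], [0.6572, 0.0412]] dist 0.1875 yaw(y-axis) -0.002
flapfar [[0.7511, 0.2331], [0.752, 0.0367]] dist 0.1964 yaw(y-axis) 0.004
plunger [[0.5346, 0.1337]] dist 0.0 yaw(y-axis) -0.0
cap disc [[0.5986, 0.136]] dist 0.0 yaw(y-axis) -0.0
bar top [[0.5981, 0.1357]] dist 0.0 yaw(y-axis) -0.0
43
219 [[ 0.54028987 -0.21885218  0.033     ]] [[0.559, -0.149], [0.577, -0.157], [0.522, -0.289], [0.504, -0.281]]
```

View pics/c2.png

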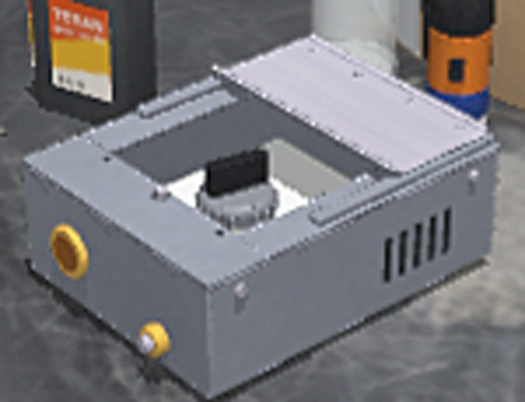

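Call:
step_arm([
  [22,-26,0,0,0,0],
  [22,-26,0,0,0,0],
  [22,-26,0,0,0,0],
  [22,-26,0,0,0,0],
  [22,-26,0,0,0,0],
  [22,-26,0,0,0,0],
  [22,-26,0,0,0,0],
  [22,-26,0,0,0,0],
  [22,-26,0,0,0,0],
  [22,-26,0,0,0,0],
  [22,-26,0,0,0,0],
  [22,-26,0,0,0,0],
  [22,-26,0,0,0,0],
  [22,-26,0,0,0,0],
  [22,-26,0,0,0,0],
  [22,-26,0,0,0,0],
  [22,-26,0,0,0,0],
  [22,-26,0,0,0,0],
  [22,-26,0,0,0,0],
  [22,-26,0,0,0,0],
], jaw=45)

```text
time_s: 1.97
position: [0.5991, 0.1349, 0.2477]
eef_rot: [0.118, 0.993, 0.0, 0.0]
wrist_force: [1.2, 0.5, -0.1]
opening: 0.0449
grip_force: 0.0
```

Run:
```python
from h import *
st=sensors.get_state(); print(st['time_s'],st['position'],st['eef_rot'],st['qpos'].round(2),st['opening'])
s=cap('scene')
f=lambda *p:[(235+(u+.5)/3.5-.5,195+(v+.5)/3.5-.5) for u,v in p]
print('plunger',onz(s,f((160,192)),.106)); print('bar top near corners (end,end)',onz(s,f((205,157),(268,148)),.104))
print('front corners L,R',onz(s,f((25,160),(210,283)),.1)); print('flap lip L,R',onz(s,f((213,68),(400,172)),.113))
```

```text
1.9667 [0.59913335 0.13485534 0.24769898] [1.18060023e-01 9.93006446e-01 1.65529095e-04 4.07215769e-05] [-0.45  0.37  0.22  1.7  -0.09  1.08  1.12] 0.0448518064314651
plunger [[0.53161543 0.12631512 0.106     ]]
bar top near corners (end,end) [[0.58399266 0.14451846 0.104     ]
 [0.62417505 0.12611753 0.104     ]]
front corners L,R [[0.4924274  0.2255636  0.1       ]
 [0.49626548 0.03070957 0.1       ]]
flap lip L,R [[0.65703019 0.22593823 0.113     ]
 [0.66085981 0.03497497 0.113     ]]
```

Call:
step_arm([
  [0,0,-25,0,0,0],
  [0,0,-25,0,0,0],
  [0,-1,-25,0,0,0],
  [0,-1,-25,0,0,0],
  [0,0,-20,0,0,0],
  [0,0,-10,0,0,0],
  [0,0,-6,0,0,0],
  [0,0,-4,0,0,0],
  [0,0,0,0,0,0],
])

```text
time_s: 2.77
position: [0.5985, 0.1344, 0.1077]
eef_rot: [0.118, 0.993, 0.0, 0.0]
wrist_force: [0.1, -0.1, 0.1]
opening: 0.0449
grip_force: 0.0
```

Run:
```python
from h import *
t=cap('top');s=cap('scene')
a=cv2.resize(t['image'][215:295,270:350],(400,400)); b=cv2.resize(s['image'][190:290,255:355],(400,400))
cv2.imwrite('pics/d1.png',np.hstack([a,b])[:,:,::-1])
```

```text
(no output)
```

View pics/d1.png

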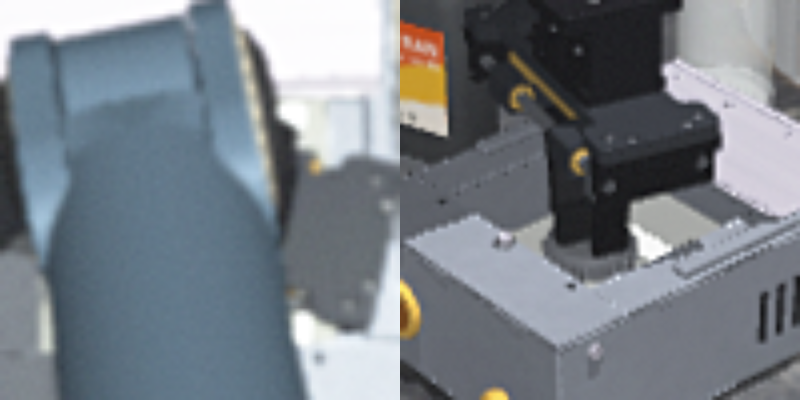

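The fingers straddle the bar at right-hand panel (590,240), just above the cap's top. Now I'll close on it.

Call:
step_arm([
  [0,0,0,0,0,0],
  [0,0,0,0,0,0],
  [0,0,0,0,0,0],
  [0,0,0,0,0,0],
  [0,0,0,0,0,0],
  [0,0,0,0,0,0],
], jaw=0, newtons=20)

```text
time_s: 3.37
position: [0.5984, 0.1344, 0.1077]
eef_rot: [0.118, 0.993, 0.0, 0.0]
wrist_force: [1.7, 5.2, 0.6]
opening: 0.0128
grip_force: 4.0
```

Call:
step_arm([
  [0.2,0.8,0,0,0,0],
  [0,0,0,0,0,0],
  [0,0,0,0,0,0],
  [0,0,0,0,0,0],
])

```text
time_s: 3.7
position: [0.5985, 0.135, 0.1076]
eef_rot: [0.118, 0.993, 0.0, -0.0]
wrist_force: [-0.1, 0.3, 0.9]
opening: 0.0119
grip_force: 19.9
```

Call:
step_arm([
  [0,0,-0.5,0,0,-0.1],
  [0,0,-0.5,0,0,-0.1],
  [0,0,-0.5,0,0,-0.1],
  [0,0,-0.5,0,0,-0.1],
  [0,0,-0.5,0,0,-0.1],
  [0,0,-0.5,0,0,-0.1],
  [0,0,-0.5,0,0,-0.1],
  [0,0,-0.5,0,0,-0.1],
  [0,0,-0.5,0,0,-0.1],
  [0,0,-0.5,0,0,-0.1],
  [0,0,0,0,0,0],
])

```text
time_s: 4.62
position: [0.5998, 0.1364, 0.1027]
eef_rot: [0.58, 0.815, 0.001, 0.001]
wrist_force: [3.4, 2.1, -2.9]
opening: 0.0122
grip_force: 19.9
```

Run:
```python
from h import *
st=sensors.get_state(); print(st['moment'],R.from_quat(st['eef_rot']).as_matrix()[:2,1],st['qpos'][6])
```

```text
[ 0.60923135 -0.77907701 -0.01723439] [0.94502176 0.32699022] 0.3241478538818427
```

Call:
step_arm([
  [0.8,0.6,-0.4,0,0,-0.1],
  [0.4,0.3,-0.4,0,0,-0.1],
  [0,0,0,0,0,0],
])

```text
time_s: 4.87
position: [0.6003, 0.1366, 0.1017]
eef_rot: [0.658, 0.753, 0.001, 0.0]
wrist_force: [2.8, 1.2, -1.9]
opening: 0.012
grip_force: 19.9
```

```bash
cat > q.py <<'E'
from h import *
st=sensors.get_state(); m=R.from_quat(st['eef_rot']).as_matrix(); print(st['position'],st['wrist_force'].round(1),st['moment'].round(3),'yaw y',np.arctan2(m[1,1],m[0,1]).round(3),'zaxis',m[:,2].round(4),'j7',st['qpos'][6].round(2),st['opening'],st['time_s'])
E
python3 q.py
```

```text
[0.60025714 0.13659558 0.10166946] [ 2.8  1.2 -1.9] [ 0.403 -0.55  -0.064] yaw y 0.135 zaxis [ 1.3e-03  3.0e-04 -1.0e+00] j7 0.16 0.011974846721094145 4.8667
```

Call:
step_arm([
  [0.3,0,-0.5,0,0,-0.1],
  [0.3,0,-0.3,0,0,-0.06],
  [0,0,0,0,0,0],
])

```text
time_s: 5.12
position: [0.6006, 0.1366, 0.1009]
eef_rot: [0.715, 0.699, 0.0, 0.0]
wrist_force: [2.7, 2.2, -2.8]
opening: 0.0119
grip_force: 19.9
```

```bash
python3 q.py
```

```text
[0.60061008 0.13657871 0.10090516] [ 2.7  2.2 -2.8] [ 0.45  -0.552 -0.06 ] yaw y -0.023 zaxis [ 8.e-04  6.e-04 -1.e+00] j7 0.03 0.011903852151593399 5.1167
```

Call:
step_arm([
  [0,0,-0.4,0,0,-0.08],
  [0,0,0,0,0,-0.04],
  [0,0,0,0,0,0],
])

```text
time_s: 5.37
position: [0.6007, 0.1364, 0.1008]
eef_rot: [0.755, 0.656, 0.0, 0.0]
wrist_force: [3.0, 1.1, -0.5]
opening: 0.013
grip_force: 21.7
```

```bash
python3 q.py
python3 - <<'E'
from h import *
cap('scene')
E
```

```text
[0.60065997 0.13641067 0.10080466] [ 3.   1.1 -0.5] [ 0.385 -0.477  0.53 ] yaw y -0.14 zaxis [ 9.e-04  0.e+00 -1.e+00] j7 -0.06 0.013049362122271821 5.3667
```

Call:
step_arm([
  [0,0,0,0,0,0],
  [0,0,0,0,0,0],
  [0,0,0,0,0,0],
  [0,0,20,0,0,0],
  [0,0,40,0,0,0],
  [0,0,40,0,0,0],
  [-5,-20,10,0,0,-0.03],
  [-5,-36,0,0,0,-0.03],
  [-5,-36,0,0,0,-0.03],
  [-5,-36,0,0,0,-0.03],
  [-5,-36,0,0,0,-0.03],
  [-5,-36,0,0,0,0],
  [-5,-36,0,0,0,0],
  [-5,-36,0,0,0,0],
  [-5,-36,0,0,0,0],
  [-5,-30,0,0,0,0],
  [-2,-10,-10,0,0,0],
  [0,0,0,0,0,0],
], jaw=45)

```text
time_s: 6.92
position: [0.5448, -0.2167, 0.1995]
eef_rot: [0.806, 0.592, -0.002, -0.001]
wrist_force: [-0.1, 0.2, -0.9]
opening: 0.0449
grip_force: 0.0
```

```bash
python3 q.py
python3 - <<'E'
from h import *
t=cap('top');s=cap('scene')
a=cv2.resize(t['image'][215:305,265:355],(400,400)); b=cv2.resize(s['image'][280:420,310:450],(400,400))
cv2.imwrite('pics/d2.png',np.hstack([a,b])[:,:,::-1])
E
```

```text
[ 0.54480956 -0.21669974  0.19948233] [-0.1  0.2 -0.9] [-0.106  0.076  0.058] yaw y -0.304 zaxis [-0.0033 -0.001  -1.    ] j7 0.33 0.044917500578946466 6.9167
```

View pics/d2.png

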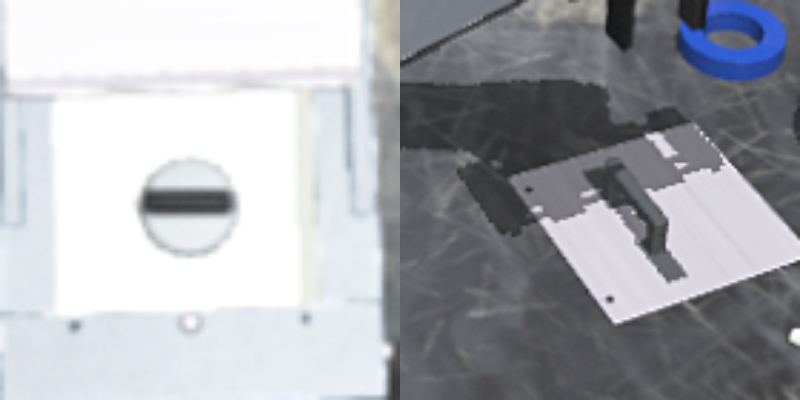

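Run:
```python
from h import *
s=cap('scene'); print(onz(s,[(310+(u-400)*.35,280+v*.35) for u,v in ((615,165),(655,205),(660,225),(637,195))],.035))
```

```text
[[ 0.55496779 -0.18799895  0.035     ]
 [ 0.54533847 -0.2352815   0.035     ]
 [ 0.53295848 -0.251177    0.035     ]
 [ 0.54346449 -0.22002822  0.035     ]]
```

Call:
step_arm([
  [1,1,-30,0,0,0],
  [1,1,-30,0,0,0],
  [1,1,-30,0,0,0],
  [0,0,-30,0,0,0],
  [0,0,-20,0,0,0],
  [0,0,-12,0,0,0],
  [0,0,-8,0,0,0],
  [0,0,-4,0,0,0],
  [0,0,0,0,0,0],
])

```text
time_s: 7.82
position: [0.5517, -0.2087, 0.0367]
eef_rot: [0.803, 0.595, 0.0, 0.0]
wrist_force: [0.1, -0.0, 0.3]
opening: 0.045
grip_force: 0.0
```

Call:
step_arm([
  [0,0,0,0,0,0],
  [0,0,0,0,0,0],
  [0,0,0,0,0,0],
  [0,0,0,0,0,0],
  [0,0,0,0,0,0],
  [0,0,0,0,0,0],
  [0,0,0,0,0,0],
], jaw=0, newtons=45)

```text
time_s: 8.4
position: [0.5505, -0.2089, 0.0367]
eef_rot: [0.804, 0.595, -0.0, -0.001]
wrist_force: [-3.3, 1.7, 5.2]
opening: 0.0115
grip_force: 45.0
```

```bash
python3 q.py
```

```text
[ 0.55054934 -0.20889093  0.03668709] [-3.3  1.7  5.2] [ 0.154  0.588 -0.084] yaw y -0.296 zaxis [-0.0013  0.001  -1.    ] j7 0.48 0.011516405183792388 8.4
```

Call:
step_arm([
  [0,0,5,0,0,0],
  [0,0,15,0,0,0],
  [0,0,25,0,0,0],
  [0,0,30,0,0,0],
  [0,0,30,0,0,0],
  [0,0,30,0,0,0],
  [0,10,20,0,0,0],
  [0,22,0,0,0,0.03],
  [-1,32,0,0,0,0.03],
  [-1,32,0,0,0,0.03],
  [-1,32,0,0,0,0.03],
  [-1,32,0,0,0,0.03],
  [-1,32,0,0,0,0.03],
  [-1,32,0,0,0,0.03],
  [-1,32,0,0,0,0.03],
  [0,32,0,0,0,0.03],
  [0,30,0,0,0,0.03],
  [0,20,0,0,0,0],
  [0,10,0,0,0,0],
  [0,0,0,0,0,0],
])

```text
time_s: 10.07
position: [0.5438, 0.1417, 0.1911]
eef_rot: [0.704, 0.71, 0.0, -0.0]
wrist_force: [0.2, 0.3, -3.3]
opening: 0.0113
grip_force: 45.0
```

```bash
python3 q.py
python3 - <<'E'
from h import *
t=cap('top','t3.png');s=cap('scene','s3.png')
a=cv2.resize(t['image'][180:320,245:375],(371,400)); b=cv2.resize(s['image'][190:330,230:380],(429,400))
cv2.imwrite('pics/d3.png',np.hstack([a,b])[:,:,::-1])
E
```

```text
[0.54383962 0.14171878 0.1911099 ] [ 0.2  0.3 -3.3] [-0.055  0.11   0.047] yaw y 0.008 zaxis [-5.e-04  6.e-04 -1.e+00] j7 -0.06 0.01128849209297983 10.0667
```

View pics/d3.png

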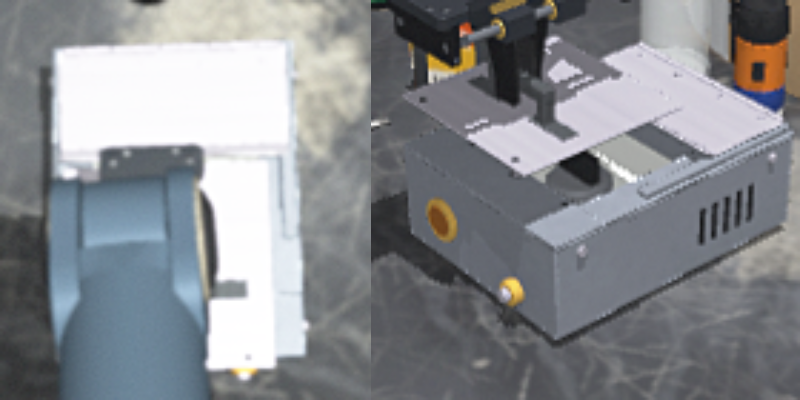

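Run:
```python
from h import *
t=cap('top');s=cap('scene')
im=cv2.imread('pics/t3.png').astype(int)[...,2]
pts=[]
for v in range(250,305,5):
    d=np.diff(im[v,330:350]); k=d.argmin(); pts.append((330+k+.5,v))
P=onz(t,pts,.157); pf=np.polyfit(P[:,0],P[:,1],1); print(np.array(pts)[:,0],P[:,1].round(4),'slope',pf[0],'y at x=.544',np.polyval(pf,.544))
print('case right edge top:',onz(t,[(245+u*130/371,180+v*.35) for u,v in((304,355),(293,45))],.1))
f=lambda *p:[(230+(u-371)*.35,190+v*.35) for u,v in p]
print('scene plate nearL,nearR,tuckR',onz(s,f((404,93),(527,176),(686,105)),.157)[:,:2])
print('tuck edge right top',onz(t,[(245+272*130/371,180+158*.35)],.157))
```

```text
[342.5 342.5 348.5 339.5 339.5 339.5 339.5 340.5 340.5 340.5 340.5] [0.0516 0.0519 0.0389 0.0592 0.0595 0.0598 0.0601 0.0582 0.0586 0.0589
 0.0592] slope -0.10090381261365787 y at x=.544 0.05719791644722227
case right edge top: [[0.49309962 0.03366893 0.1       ]
 [0.74863162 0.03479886 0.1       ]]
scene plate nearL,nearR,tuckR [[0.48609298 0.21089795]
 [0.48453913 0.04854452]
 [0.64599738 0.05028645]]
tuck edge right top [[0.6449342  0.05551897 0.157     ]]
```

Call:
step_arm([
  [0,-1,-5,0,0.02,0],
  [0,-1,-10,0,0.02,0],
  [0,0,-10,0,0.02,0],
  [0,0,-10,0,0,0],
  [0,0,-6,0,0,0],
  [0,0,-3,0,0,0],
  [0,0,-1,0,0,0],
  [0,0,0,0,0,0],
])

```text
time_s: 10.93
position: [0.5442, 0.1369, 0.1463]
eef_rot: [0.705, 0.708, -0.021, -0.021]
wrist_force: [0.2, 0.2, -2.7]
opening: 0.0115
grip_force: 45.0
```

```bash
python3 q.py
python3 - <<'E'
from h import *
s=cap('scene','s4.png')
cv2.imwrite('pics/d4.png',cv2.resize(s['image'][190:330,230:390],(800,600)[:2],interpolation=cv2.INTER_CUBIC)[:,:,::-1])
E
```

```text
[0.54418549 0.13688093 0.14629041] [ 0.2  0.2 -2.7] [-0.065 -0.025 -0.059] yaw y 0.004 zaxis [-6.030e-02 -2.000e-04 -9.982e-01] j7 0.0 0.011547429995145297 10.9333
```

View pics/d4.png

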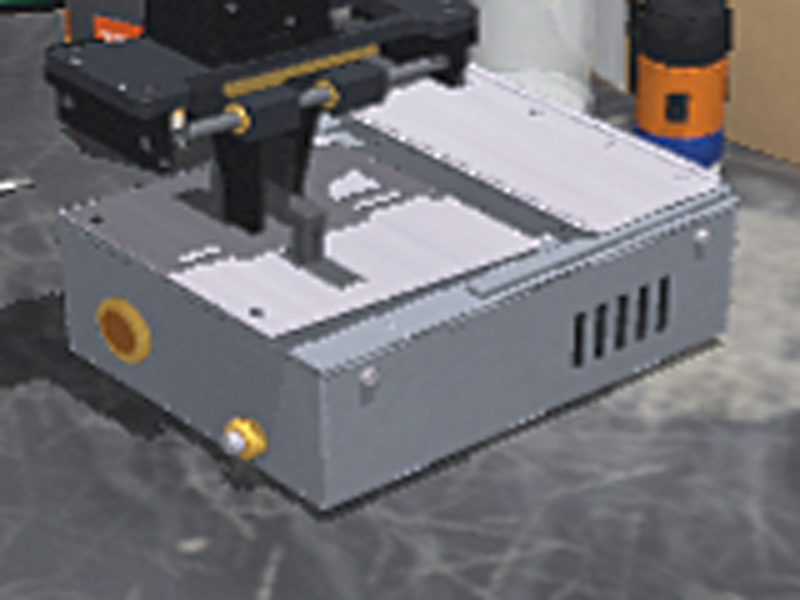

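Run:
```python
from h import *
s=cap('scene'); f=lambda u,v:[(230+u*.2,190+v*140/600)]
for n,u,v,z in (('plate nearR',270,337,.1145),('plate nearL',60,208,.1145),('tuck R',545,238,.106),('case nearR',322,372,.1),('case farR',738,200,.1),('lip R',590,233,.113)): print(n,onz(s,f(u,v),z)[0,:2].round(4))
```

```text
plate nearR [0.4821 0.0491]
plate nearL [0.4846 0.2116]
tuck R [0.646  0.0523]
case nearR [0.4928 0.0272]
case farR [0.7514 0.0293]
lip R [0.6575 0.0345]
```

Call:
step_arm([
  [3,0,-0.8,0,0,0],
  [4,0,-0.7,0,0,0],
  [4,0,-0.5,0,0,0],
  [4,0,-0.5,0,0,0],
  [3,0,0,0,0,0],
  [0,0,0,0,0,0],
])

```text
time_s: 11.53
position: [0.5633, 0.1368, 0.1441]
eef_rot: [0.705, 0.708, -0.021, -0.021]
wrist_force: [0.5, 0.3, -3.0]
opening: 0.0115
grip_force: 45.0
```

```bash
python3 q.py
```

```text
[0.5632645  0.13680201 0.14413348] [ 0.5  0.3 -3. ] [-0.08   0.002 -0.025] yaw y 0.004 zaxis [-5.890e-02 -2.000e-04 -9.983e-01] j7 0.02 0.011492413406497955 11.5333
```

Call:
step_arm([
  [1,0,-0.4,0,0,0],
  [2,0,-0.4,0,0,0],
  [3,0,-0.4,0,0,0],
  [3,0,0,0,0,0],
  [0,0,0,0,0,0],
])

```text
time_s: 11.95
position: [0.5721, 0.1369, 0.1429]
eef_rot: [0.705, 0.708, -0.021, -0.021]
wrist_force: [0.4, -0.3, -3.4]
opening: 0.0112
grip_force: 45.0
```

```bash
python3 q.py
```

```text
[0.57207915 0.13689302 0.14294807] [ 0.4 -0.3 -3.4] [-0.09  -0.018 -0.012] yaw y 0.004 zaxis [-0.0589 -0.     -0.9983] j7 0.02 0.011162626773227323 11.95
```

Call:
step_arm([
  [3,0,0,0,0,0],
  [3,0,0,0,0,0],
  [3,0,0,0,0,0],
  [3,0,0,0,0,0],
  [2,0,0,0,0,0],
  [0,0,0,0,0,0],
])

```text
time_s: 12.45
position: [0.5859, 0.1369, 0.1429]
eef_rot: [0.705, 0.708, -0.021, -0.021]
wrist_force: [0.2, 0.2, -2.9]
opening: 0.0118
grip_force: 45.0
```

```bash
python3 q.py
```

```text
[0.58588358 0.13687395 0.14288331] [ 0.2  0.2 -2.9] [-0.09   0.001 -0.031] yaw y 0.004 zaxis [-5.940e-02 -1.000e-04 -9.982e-01] j7 0.03 0.0117801773553319 12.45
```

Smooth so far. Next I'll creep to the stop, watching the x force.

Call:
step_arm([
  [2,0,0,0,0,0],
  [2,0,0,0,0,0],
  [1,0,0,0,0,0],
  [1,0,0,0,0,0],
  [0,0,0,0,0,0],
])

```text
time_s: 12.87
position: [0.5915, 0.1369, 0.1429]
eef_rot: [0.705, 0.708, -0.021, -0.021]
wrist_force: [-0.7, -0.2, -3.4]
opening: 0.0115
grip_force: 45.0
```

```bash
python3 q.py
```

```text
[0.59151138 0.13688303 0.14286125] [-0.7 -0.2 -3.4] [-0.086  0.065  0.02 ] yaw y 0.004 zaxis [-0.0597 -0.     -0.9982] j7 0.03 0.011481044876879393 12.8667
```

Call:
step_arm([
  [1,0,0,0,0,0],
  [1,0,0,0,0,0],
  [0,0,0,0,0,0],
  [0,0,0,0,0,0],
])

```text
time_s: 13.2
position: [0.5933, 0.1369, 0.1429]
eef_rot: [0.705, 0.708, -0.021, -0.021]
wrist_force: [-0.2, -0.1, -2.8]
opening: 0.0119
grip_force: 45.0
```

```bash
python3 q.py
```

```text
[0.59334235 0.1369069  0.14286954] [-0.2 -0.1 -2.8] [-0.138  0.012 -0.03 ] yaw y 0.004 zaxis [-0.0599  0.     -0.9982] j7 0.03 0.01188144136268173 13.2
```

Call:
step_arm([
  [1,0,0,0,0,0],
  [1,0,0,0,0,0],
  [0.5,0,0,0,0,0],
  [0,0,0,0,0,0],
  [0,0,0,0,0,0],
])

```text
time_s: 13.62
position: [0.5939, 0.1366, 0.1425]
eef_rot: [0.705, 0.708, -0.023, -0.023]
wrist_force: [-5.9, -1.2, -0.3]
opening: 0.0117
grip_force: 45.0
```

```bash
python3 q.py
```

```text
[0.59391999 0.13663299 0.14254621] [-5.9 -1.2 -0.3] [-0.238  1.055 -0.002] yaw y 0.004 zaxis [-6.470e-02 -2.000e-04 -9.979e-01] j7 0.03 0.011710128358013407 13.6167
```

Call:
step_arm([
  [-2.5,0,0,0,0,0],
  [-0.5,0,-1,0,-0.01,0],
  [-0.5,0,-1,0,-0.01,0],
  [-0.5,0,-1,0,-0.01,0],
  [-0.5,0,-1,0,-0.01,0],
  [-0.3,0,-1,0,-0.01,0],
  [-0.2,0,-1,0,-0.01,0],
  [0,0,0,0,0,0],
  [0,0,0,0,0,0],
])

```text
time_s: 14.37
position: [0.5914, 0.137, 0.1375]
eef_rot: [0.706, 0.709, 0.001, 0.0]
wrist_force: [1.0, -0.3, 1.8]
opening: 0.0115
grip_force: 45.1
```

```bash
python3 q.py
```

```text
[0.59140409 0.13698291 0.13751029] [ 1.  -0.3  1.8] [-0.105  0.017  0.016] yaw y 0.004 zaxis [ 1.8e-03  5.0e-04 -1.0e+00] j7 0.03 0.011470477252322097 14.3667
```

Call:
step_arm([
  [0,0,-1,0,0,0],
  [0,0,-1,0,0,0],
  [0,0,-1,0,0,0],
  [0,0,-1,0,0,0],
  [0,0,0,0,0,0],
  [0,0,0,0,0,0],
])

```text
time_s: 14.87
position: [0.5912, 0.137, 0.1367]
eef_rot: [0.706, 0.708, 0.001, -0.001]
wrist_force: [-7.8, -1.1, 25.0]
opening: 0.0115
grip_force: 45.0
```

```bash
python3 q.py
```

```text
[0.59124882 0.13697213 0.13665037] [-7.8 -1.1 25. ] [-0.293  1.852  0.012] yaw y 0.004 zaxis [ 3.0e-04  2.8e-03 -1.0e+00] j7 0.03 0.011510662380072671 14.8667
```

Run:
```python
from h import *
s=cap('scene','s5.png')
cv2.imwrite('pics/d5.png',cv2.resize(s['image'][190:330,230:390],(800,600),interpolation=cv2.INTER_CUBIC)[:,:,::-1])
f=lambda u,v:[(230+u*.2,190+v*140/600)]
```

View pics/d5.png

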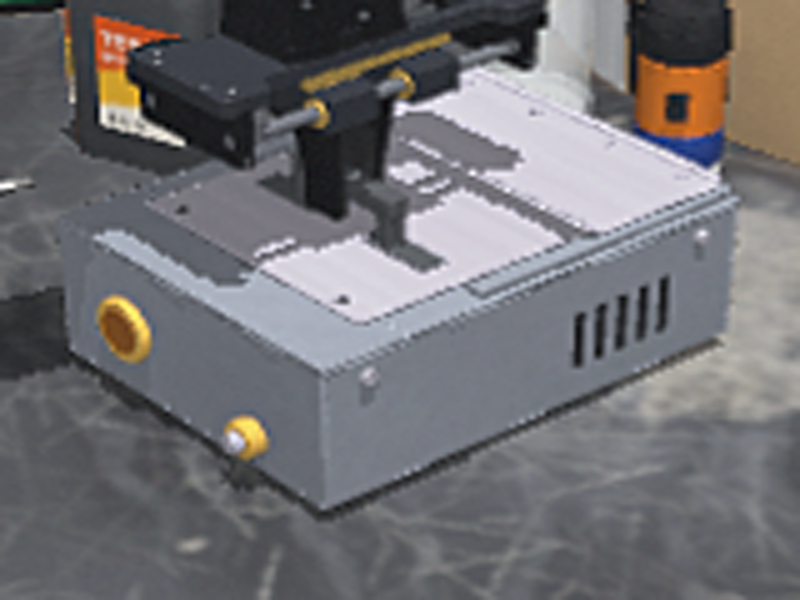

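Call:
step_arm([
  [-1,0,0,0,0,0],
  [-0.5,0,0,0,0,0],
  [0,0,0,0,0,0],
  [0,0,0,0,0,0],
])

```text
time_s: 15.25
position: [0.5912, 0.137, 0.1366]
eef_rot: [0.706, 0.708, 0.002, 0.001]
wrist_force: [-4.0, -0.6, 20.5]
opening: 0.0118
grip_force: 45.0
```

```bash
python3 q.py
python3 - <<'E'
from h import *
s=cap('scene'); f=lambda u,v:[(230+u*.2,190+v*140/600)]
print(onz(s,f(362,322)+f(146,203),.103)[:,:2])
E
```

```text
[0.59118663 0.13695897 0.13660363] [-4.  -0.6 20.5] [-0.166  1.028  0.039] yaw y 0.004 zaxis [ 0.0039  0.0024 -1.    ] j7 0.03 0.011790891723451595 15.25
[[0.53182626 0.04745843]
 [0.52932024 0.20585985]]
```

```bash
python3 -c "
from h import *
print(manip.finish_job())"
```

```text
the job is handed in; nothing more can be done
None
```

I handed the job in at about 15 s. The filler cap was turned until it hit its stop, the cover was tucked under the flap to the stop, and the gripper was still holding it flat with about 20 N of downward push. The flap showed down in the last picture. The interlock's travel and the final verdict were not reported back, so I judged the plunger pushed in from the cover's height and the press force.

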